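# Gauge a sample cell and hold it in the roast meter's corner

## Robot

A 7-joint arm with a two-finger parallel gripper is mounted at the origin on the work surface. World frame = base frame: x ahead of the robot, y to its left, z up, the work surface at z = 0. Lengths are in m, angles in rad, forces in N, time in s.
With the tool pointing down it reaches from about 0.425 to 0.875 m from the base axis. Payload 9.9 kg.
Tool frame: the origin (TCP) lies at the very end of the fingers, on their centre line; the grasp point (between the pads) lies 19 mm behind it; x points along the fingers, y is the direction in which the jaws open and shut, and the axes are right-handed (so a half turn about x gives the same grasp; the last joint's range is limited). The gripper opens to 85 mm and grips with 20 to 120 N. Pads are 22 mm wide; open, the fingers measure 114 mm over their backs; the gripper's body (76 mm by 85 mm) begins 54 mm behind the grasp point. The pads swing forward as they close: fully open they stand 13 mm farther back than shut.
Start: joints at [1.122, 0.576, 0.025, 1.437, -0.015, 1.129, -0.057], TCP at [0.241, -0.631, 0.209] pointing down, gripper open.
Joint ranges: [-2.76, 2.76], [-0.34, 2.15], [-1.52, 1.57], [0.19, 2.46], [-1.09, 4.23], [0.17, 1.99], [-2.82, 2.82]. Speed limits (rad/s): [2.22, 2.22, 3.01, 3.01, 3.14, 3.14, 3.14].

## Interface

Orientations are given as a 3x3 rotation matrix whose columns are the frame's x, y, z axes.
In Python, from workcell import manip gives the robot as it stands. The module is installed in compiled form; this text tells all that it offers. Calls block until the motion is done:
- manip.goto(position, orientation): joint-space move of the TCP to a pose.
- manip.move_straight(position, vel=0.15, ori=None, stop_force=None): straight line of the TCP; ori=None keeps the orientation; vel is the mean speed in m/s. With stop_force (N) it stops when the force on the tool has changed by that much, and returns True; else False.
- manip.movej(angles): joint-space move.
- manip.gripper_to(opening, f_grip=None): opening from 0.0 (shut) to 1.0 (fully open); f_grip is the grip in N (None keeps the last); returns when the fingers have stopped.
- manip.pause(seconds).
- manip.ik(position, orientation): joint angles nearest the present ones, or None.
- manip.snapshot(name): name is "scene" or "side" or "wrist"; returns a dict with "pixels" (384x512x3 uint8, red, green, blue), "depth" (384x512 float32, m along the optical axis (not along the pixel's ray), 0 where there is no reading), "K" (3x3 intrinsics, pixels), "k1" (the pictures are not rectified: a ray, as slopes to the right and down, at radius r is drawn at 1 + k1 r^2 times it, then the intrinsics apply), "rvec" (rotation vector, rad) and "tvec" (3), from world to camera coordinates, as OpenCV has them. Camera axes: x right, y down, z forward; pixel columns grow to the right and rows downward; lengths in m; the calibration is good to about 2 mm. A picture is of the moment at which its call begins.
A pose or a line that the arm cannot do raises manip.Unreachable and nothing moves.
- manip.sign_off(): hands the job in, once; it reports no verdict.
Readings, each from a call of its own:
- manip.current_time(): time.
- manip.current_joint_positions(): joint angles.
- manip.current_joint_vel(): joint speeds.
- manip.current_joint_efforts(): joint torques, N m.
- manip.current_tool_pos(): TCP position.
- manip.current_tcp_rot(): TCP orientation.
- manip.current_force(): force on the tool from outside, world axes, zero at the start.
- manip.current_wrist_torque(): the same for the moment, N m.
- manip.current_gripper_width(): opening from 0.0 (shut) to 1.0 (fully open).
Only numpy, scipy, OpenCV 4.12 (cv2) and the standard library are available. Lean on these libraries where they do the work, as an engineer would, in place of code of your own. Each camera call takes 0.05 s, during which the arm holds its last target. There are 200 camera calls.

## Task

Take the sample cell with the wider well and slide it all the way down over the gauge post to check its fit, then lift it off and stand it flat and square on the roast meter's stage, pushed into the corner so that it presses both sprung stops home at once. Finish while still holding it there: the stops push back, so keep hold of the cell and keep both stops pressed. Leave the other cell, the bowls, the spoon and the tub where they are.

Things in the scene. Friction and masses are not known exactly. Their poses are not given: they have to be found in the camera images.
- cell_wide: Sample cell, bare aluminium, 70 mm tall: a square foot 64 x 64 x 16 mm, above it a square neck 42 x 42 mm (from 16 to 70 mm height), sides parallel to the foot's, and down the middle a round well of 28 mm diameter open right through. 0.2 to 0.35 kg. This is the one to use. Stands upright on the table. Origin: centre of the underside; x and y parallel to its sides, z up.
- cell_narrow: Sample cell, bare aluminium, 70 mm tall: a square foot 64 x 64 x 16 mm, above it a square neck 42 x 42 mm (from 16 to 70 mm height), sides parallel to the foot's, and down the middle a round well of 14 mm diameter open right through. Same outside as the other cell, but its well is too narrow for the gauge post. About 0.36 kg. Stands upright on the table. Origin: centre of the underside; x and y parallel to its sides, z up.
- post: Gauge post, steel, fixed to the table: a round foot 72 mm across and 10 mm thick, and on it an upright pin of 24 mm diameter that reaches 60 mm above the table, its last 10 mm tapering to 12 mm across. A fitting cell goes down until it stands on the foot. Origin: centre of the foot's underside, on the table; z up.
- meter: Roast meter, fixed: white base, x -95 to 140, y -95 to 100 mm, its slippery top, the stage, 20 mm above the table, open to -x and -y. Low grey housings (tops at 38 mm) line its +x side (from x = 66) and +y side (from y = 66), each with a sprung steel stop in front; display box, 66 mm tall, from x = 95. Origin: on the table; x points to the stop_far side, y to the stop_left side, z up.
- seat (a point): Point on the stage top, 20 mm above the table, at (+20, +20) mm in the meter's axes, marked by a flat black disc 24 mm across: the centre of the cell's underside when both stops are pressed fully home. Axes as the meter's.
- stop_far (a joint): Travel (m) of the sprung stop on the meter's +x side: 0 = out, 0.008 = home, where it stops dead; pushed along +x; 1.5 N to start it, 5.5 N when home. Steel bar; its flat face, 46 mm long and 1 to 15 mm above the stage, looks to -x and at rest stands 24 mm beyond the seat point in x; its middle lies 8 mm to the -y side of the seat.
- stop_left (a joint): The same for the stop on the meter's +y side: 0 = out, 0.008 = fully home, pushed in along the meter's +y, same spring; its face looks to -y and at rest stands 24 mm beyond the seat point (along y); its middle is 8 mm to the -x side of the seat point.
- bowl_a: White cupping bowl, 90 mm across, 55 mm tall, bystander. Origin: centre of its underside.
- bowl_b: Another such bowl, bystander.
- spoon: Steel cupping spoon, about 200 mm long, lying flat on the table, bystander. Its origin lies on it, x along it.
- tub: Grey sample tub with a red lid, 158 x 118 x 73 mm, bystander. Origin: centre of its underside.
There are look-alikes about, which are no part of the job. What is shaped like the post but brown or green is not meant.

How it is judged:
On the way:
1. the wide-well cell is all the way down over the gauge post (horizontal distance between cell_wide and post below 0.0035 m and z of cell_wide in the frame of post below 0.015 m and angle between cell_wide's own z axis and vertical below 0.08 rad), for 0.2 s.
At the end, for the whole second after the job is handed in: The wide-well cell is upright (0.06 rad) and square (0.08 rad) on the stage, underside within 3 mm of it and 5 mm of the seat point, at rest, itself pressing both stops in by more than 5.5 of 8 mm (over 1.5 N each), with the fingers still on it (over 1 N) (value of joint each of stop_far, stop_left above 0.0055 m and contact force between cell_wide and stop_far above 1.5 N and contact force between cell_wide and stop_left above 1.5 N and horizontal distance between cell_wide and seat below 0.005 m and z of cell_wide in the frame of seat below 0.003 m and angle between cell_wide's own z axis and vertical below 0.06 rad and (angle between the x axis of cell_wide and the x axis of meter, either way round below 0.08 rad or angle between the x axis of cell_wide and the y axis of meter, either way round below 0.08 rad) and linear speed of cell_wide below 0.01 m/s and contact force between the fingers and cell_wide above 1 N); the arm keeps its last pose, push and grip.
It fails at once if the narrow-well cell is disturbed (moved more than 20 mm) (distance of cell_narrow from where it was at the start of the episode above 0.02 m).
It fails at once if a cupping bowl is disturbed (moved more than 20 mm) (distance of bowl_a from where it was at the start of the episode above 0.02 m).
It fails at once if a cupping bowl is disturbed (moved more than 20 mm) (distance of bowl_b from where it was at the start of the episode above 0.02 m).
It fails at once if the spoon is disturbed (moved more than 20 mm) (distance of spoon from where it was at the start of the episode above 0.02 m).
It fails at once if the sample tub is disturbed (moved more than 20 mm) (distance of tub from where it was at the start of the episode above 0.02 m).
It also fails if it takes over 48 s, if anything falls off the work surface, if the arm or the gripper's body presses on something with over 40 N, if the wrist force passes 120 N, or if a joint passes its speed limit or range.

## Working session

There is one attempt and no reset: what is moved stays moved. The work goes in short steps, each a Python script; the robot and the scene stay as the last script left them, time stands still between calls to the robot, and variables do not carry over. Pictures are saved under pics/ and viewed, about 8 in all and at most 12, crops included, and the job is handed in when it is done.

```bash
mkdir -p pics
cat > h.py <<'E'
import numpy as np, cv2, pickle
from workcell import manip
def snap(n,tag):
    s=manip.snapshot(n); pickle.dump(s,open(f'pics/{tag}.pkl','wb'))
    cv2.imwrite(f'pics/{tag}.png',s['pixels'][:,:,::-1]); return s
def load(tag): return pickle.load(open(f'pics/{tag}.pkl','rb'))
def rays(s,uv):
    K=np.array(s['K']);uv=np.atleast_2d(np.array(uv,float))
    d=np.array([s['k1'],0,0,0,0],float)
    n=cv2.undistortPoints(uv.reshape(-1,1,2),K,d).reshape(-1,2)
    R=cv2.Rodrigues(np.array(s['rvec'],float))[0]; t=np.array(s['tvec'],float).ravel()
    return np.c_[n,np.ones(len(n))],R,t
def at_z(s,uv,z):
    n,R,t=rays(s,uv); c=-R.T@t; w=n@R; return c+w*((z-c[2])/w[:,2])[:,None]
def cloud(s):
    v,u=np.mgrid[:384,:512]; n,R,t=rays(s,np.c_[u.ravel(),v.ravel()])
    d=s['depth'].ravel(); P=((n*d[:,None])-t)@R; P[d==0]=np.nan
    return P.reshape(384,512,3)
def down(a): # jaw axis at angle a in xy
    x=np.array([0,0,-1.]);y=np.array([np.cos(a),np.sin(a),0]);return np.c_[x,y,np.cross(x,y)]
E
python3 - <<'E'
from h import *
a=snap('scene','s0');b=snap('side','d0');c=snap('wrist','w0')
cv2.imwrite('pics/all.png',np.vstack([np.hstack([a['pixels'],b['pixels']])])[:,:,::-1])
for s in(a,b,c):
    R=cv2.Rodrigues(np.array(s['rvec'],float))[0];print(-R.T@np.array(s['tvec']),s['k1'],s['K'][0][0])
print(manip.current_tcp_rot(),manip.current_time())
E
```

```text
[1.16987796 0.65385975 0.92643471] -0.12907058962849885 437.74123344522945
[ 0.41778922 -0.59588789  0.82131546] -0.08323016600962059 356.80030250008235
[ 0.31620107 -0.602389    0.37378591] -0.04677731064118976 288.8665272616814
[[-5.08380215e-04  3.56777204e-01 -9.34189364e-01]
 [ 1.13999981e-03 -9.34188671e-01 -3.56777560e-01]
 [-9.99999221e-01 -1.24635435e-03  6.81970927e-05]] 0.15
```

View pics/s0.png

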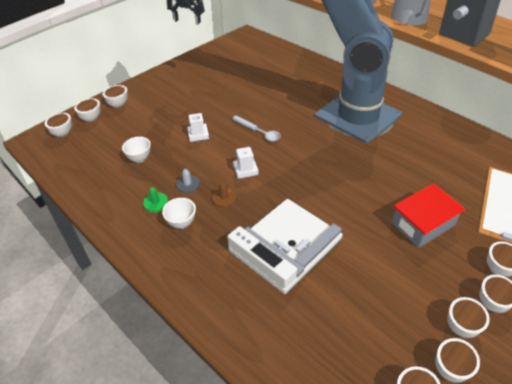

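View pics/d0.png

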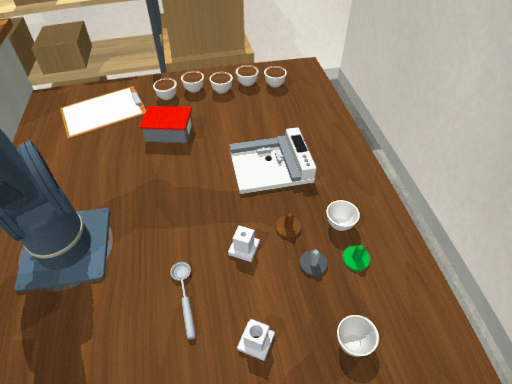

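The side view shows the wide-well cell at about (256,340), the narrow one at (243,243), the grey post at (313,262), and the meter at (272,160) with its display to the right (+x world). I'll enlarge these.

Run:
```python
from h import *
s=load('d0');p=s['pixels'][:,:,::-1]
def crop(u,v,w,h,k): return cv2.resize(p[v:v+h,u:u+w],None,fx=k,fy=k,interpolation=cv2.INTER_CUBIC)
A=crop(230,310,50,50,8);B=crop(290,238,50,50,8);C=crop(222,120,100,75,8)
cv2.imwrite('pics/c1.png',np.hstack([A,B]));cv2.imwrite('pics/c2.png',C)
P=cloud(s)
for n,(u,v) in dict(wide=(256,340),narrow=(243,243),post=(313,262),meter=(265,175),disk=(268,158)).items():
    print(n,P[v,u],at_z(s,(u,v),0)[0])
# table depth bias
print('table z',np.nanmedian(P[290:310,210:300,2]), 'stage',np.nanmedian(P[172:184,250:285,2]))
q=P[315:365,232:280].reshape(-1,3)
for nm,lo,hi in(('neck',.06,.08),('foot',.011,.022)):
    k=q[(q[:,2]>lo)&(q[:,2]<hi)];print(nm,len(k),k.min(0),k.max(0),cv2.minAreaRect((k[:,:2]*1000).astype(np.float32)))
q=P[240:285,293:335].reshape(-1,3)
k=q[(q[:,2]>.006)&(q[:,2]<.014)];print('pf',cv2.minEnclosingCircle((k[:,:2]*1000).astype(np.float32)))
k=q[(q[:,2]>.05)];print('pin',k)
```

```text
wide [ 0.46209214 -0.3612511   0.07640903] [ 0.46663653 -0.33718316  0.        ]
narrow [ 0.47707043 -0.11515853  0.06365117] [ 0.48205063 -0.07477259  0.        ]
post [ 0.64268214 -0.1841139   0.03075636] [ 0.65143151 -0.16809401  0.        ]
meter [0.58825317 0.13999763 0.02321596] [5.93211807e-01 1.61403846e-01 1.11022302e-16]
disk [0.61341795 0.21188288 0.02290644] [6.19030561e-01 2.35057911e-01 1.11022302e-16]
table z 0.0024678565166780515 stage 0.02183527210065725
neck 314 [ 0.43888296 -0.36989124  0.06010634] [ 0.49310608 -0.31327287  0.07640903] ((464.3687438964844, -341.728515625), (43.12303161621094, 42.05461883544922), 56.77521896362305)
foot 370 [ 0.42314079 -0.38445856  0.01115797] [ 0.50918662 -0.29915002  0.02199775] ((465.05322265625, -342.2388916015625), (64.51691436767578, 64.09861755371094), 58.328392028808594)
pf ((655.98388671875, -183.3699493408203), 48.28573226928711)
pin [[ 0.64561752 -0.1640154   0.05502982]
 [ 0.64610573 -0.16819461  0.06157446]
 [ 0.64863031 -0.1685187   0.06127764]
 [ 0.65071706 -0.16964891  0.06241488]
 [ 0.64197819 -0.16698039  0.056226
[... 1644 characters left out ...]
 0.64100143 -0.17989685  0.05377343]
 [ 0.6430685  -0.18105448  0.05500541]
 [ 0.6452791  -0.18193619  0.05572943]
 [ 0.64706243 -0.18357815  0.05786229]
 [ 0.64962426 -0.18381064  0.05738671]
 [ 0.65284057 -0.18290017  0.05478799]
 [ 0.6565801  -0.18111388  0.05055498]
 [ 0.63875471 -0.1802595   0.05029524]
 [ 0.64038885 -0.18223944  0.05305913]
 [ 0.64233665 -0.18360891  0.05469385]
 [ 0.64551806 -0.18272044  0.0521283 ]
 [ 0.64706531 -0.18479542  0.05507963]
 [ 0.65001284 -0.1843531   0.0533398 ]
 [ 0.6531503  -0.18360062  0.05101572]
 [ 0.64024627 -0.1837091   0.05072318]
 [ 0.64530256 -0.18433387  0.0500531 ]
 [ 0.64705183 -0.18604647  0.05234313]
 [ 0.65004736 -0.18552975  0.05045023]]
```

View pics/c1.png

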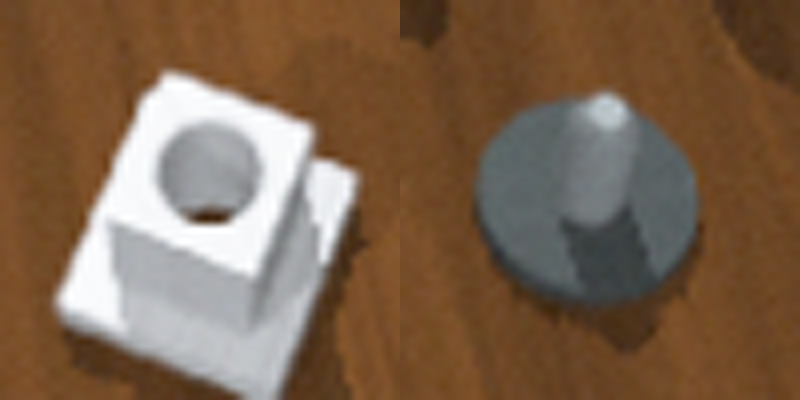

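View pics/c2.png

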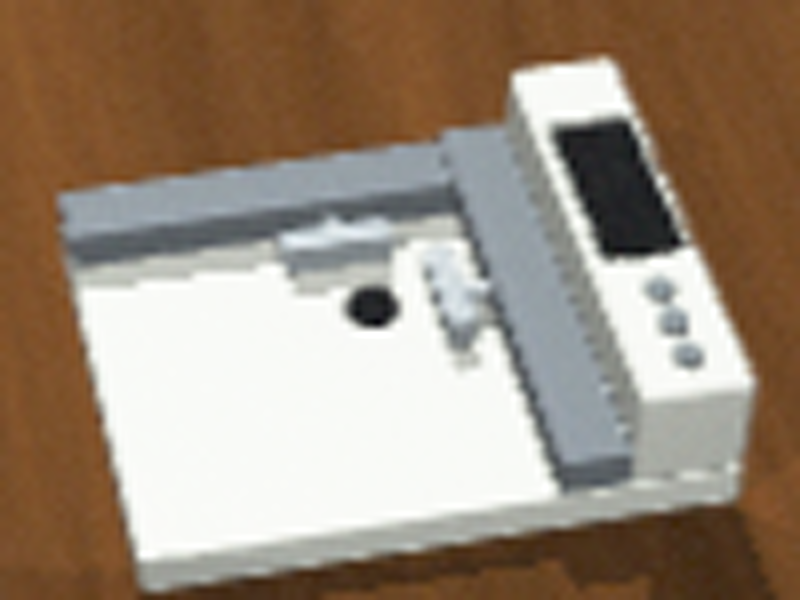

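Crop 1: the neck-top corners of the wide cell are at (165,72), (313,128), (252,277) and (108,222), and the pin tip is at (608,112). Crop 2: the seat disc is at (372,306), the stage corner at (140,558), and the display-box top corners at (512,72), (612,60), (755,385) and (640,398). Next I'll fit the poses.

Run:
```python
from h import *
from scipy.optimize import least_squares
s=load('d0')
f=lambda pts,u0,v0:[(u0+(x+.5)/8-.5,v0+(y+.5)/8-.5) for x,y in pts]
def fit(obj,uv,x0,fix=None):
    obj=np.array(obj,float)/1000;uv=np.array(uv)
    def r(p):
        c,sn=np.cos(p[2]),np.sin(p[2]);W=np.c_[p[0]+c*obj[:,0]-sn*obj[:,1],p[1]+sn*obj[:,0]+c*obj[:,1],obj[:,2]]
        return (cv2.projectPoints(W,np.array(s['rvec'],float),np.array(s['tvec'],float),np.array(s['K'],float),np.array([s['k1'],0,0,0,0.]))[0].reshape(-1,2)-uv).ravel()
    o=least_squares(r,x0,loss='soft_l1');print(o.x,np.degrees(o.x[2]),o.fun.reshape(-1,2).round(1).tolist());return o.x
c=fit([(-21,21,70),(21,21,70),(21,-21,70),(-21,-21,70)],f([(165,72),(313,128),(252,277),(108,222)],230,310),[.465,-.342,-.5])
pt=at_z(s,f([(208,112)],290,238),.060)[0];print('pin top',pt)
pf=at_z(s,f([(78,185),(296,215),(190,98),(190,292)],290,238),.010);print('foot',pf.round(4).tolist())
m=fit([(20,20,20),(-95,-95,20),(95,100,66),(140,100,66),(140,-95,66),(95,-95,66),(-95,100,38)],
 f([(372,306),(140,558),(512,72),(612,60),(755,385),(640,398),(60,195)],222,120),[.6,.19,0.1])
print('seat',m[:2]+np.array([[np.cos(m[2]),-np.sin(m[2])],[np.sin(m[2]),np.cos(m[2])]])@[.02,.02], at_z(s,f([(372,306)],222,120),.02))
# scene cam check
d=load('s0');P=cloud(d);c_=[]
pw=P[105:150,180:215].reshape(-1,3)
for lo,hi in((.06,.08),(.011,.022)):
    k=pw[(pw[:,2]>lo)&(pw[:,2]<hi)];print(len(k),cv2.minAreaRect((k[:,:2]*1000).astype(np.float32)))
for name,(u,v) in dict(bowl=(357,336),bowl2=(342,215),green=(356,258),brown=(288,226),narrow=(243,243)).items(): print(name,at_z(s,(u,v),.04)[0])
for k in range(4):
    a=c[2]+k*np.pi/2; q=manip.ik([c[0],c[1],.03],down(a)); print(k,None if q is None else np.round(q,2))
for k in range(4):
    a=m[2]+k*np.pi/2; q=manip.ik([m[0]+.02,m[1]+.02,.05],down(a)); print('m',k,None if q is None else np.round(q,2))
```

```text
[ 0.46550167 -0.3410774  -0.56235038] -32.22030362970504 [[-0.0, 0.2], [-0.2, 0.1], [0.5, 0.1], [-0.3, -0.4]]
pin top [ 0.64906999 -0.17239651  0.06      ]
foot [[0.6149, -0.1626, 0.01], [0.6808, -0.1871, 0.01], [0.66, -0.1382, 0.01], [0.6394, -0.2067, 0.01]]
[0.59436124 0.19448582 0.00590898] 0.3385598617410622 [[-0.0, 0.2], [-0.2, 0.5], [-0.4, -0.3], [0.3, -0.5], [0.4, 0.0], [0.2, 0.5], [-0.3, -1.5]]
seat [0.61424271 0.21460365] [[0.61451374 0.21563376 0.02      ]]
119 ((468.70379638671875, -340.444091796875), (51.314430236816406, 41.87503433227539), 56.40829086303711)
140 ((468.1440734863281, -340.5483703613281), (71.7360610961914, 64.27025604248047), 57.476566314697266)
bowl [ 0.68188137 -0.38566557  0.04      ]
bowl2 [ 0.76099563 -0.0639865   0.04      ]
green [ 0.74971885 -0.19969969  0.04      ]
brown [ 0.60604978 -0.07064724  0.04      ]
narrow [ 0.47892095 -0.10015213  0.04      ]
0 [ 0.63  0.65 -0.12  1.89  0.13  0.61 -0.13]
1 [ 0.86  0.68 -0.48  1.88  0.47  0.69  1.11]
2 [ 0.19  0.73  0.59  1.91 -0.62  0.69 -2.55]
3 [ 0.42  0.66  0.2   1.9  -0.21  0.6  -1.38]
m 0 [-0.13  0.74 -0.48  1.67  0.42  0.85 -0.78]
m 1 [ 0.    0.79 -0.71  1.66  0.62  0.93  0.63]
m 2 [ 0.24  1.04 -1.3   1.65  1.04  1.29  1.88]
m 3 [-0.36  0.7  -0.08  1.68  0.08  0.77 -2.04]
```

Run:
```python
from h import *
a=np.radians(-32.2)
manip.goto([.4665,-.341,.17],down(a))
s=snap('wrist','w1');print(manip.current_tool_pos(),manip.current_time())
P=cloud(s);q=P.reshape(-1,3)
for lo,hi in((.06,.08),(.011,.022)):
    k=q[(q[:,2]>lo)&(q[:,2]<hi)&(np.hypot(q[:,0]-.466,q[:,1]+.341)<.06)]
    if len(k)>5: print(len(k),cv2.minAreaRect((k[:,:2]*1000).astype(np.float32)))
```

```text
[ 0.46558905 -0.34294755  0.1700562 ] 1.5833
1442 ((468.0694885253906, -341.55194091796875), (42.865264892578125, 41.92548370361328), 57.06336212158203)
1279 ((468.1997375488281, -341.3527526855469), (63.976951599121094, 64.1345443725586), 56.936397552490234)
```

View pics/w1.png

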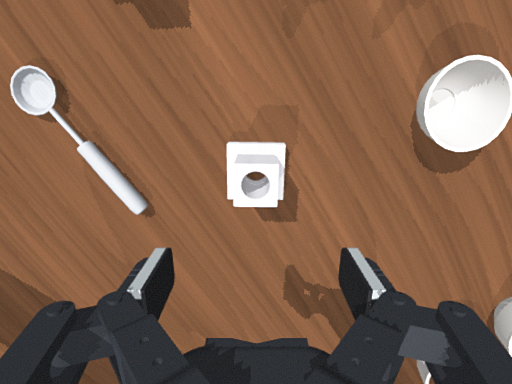

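The wrist view has the wide cell centred at (256,178), square to the jaws and clear of the spoon and bowl. Three estimates agree to about 2 mm, so I'll grasp.

Run:
```python
from h import *
a=np.radians(-32.8);R=down(a)
manip.pause(.2);print(manip.current_tool_pos())
manip.move_straight([.4675,-.3412,.031],vel=.12,ori=R,stop_force=15)
manip.pause(.1);print(manip.current_tool_pos(),manip.current_force())
manip.gripper_to(0.0,60);print('w',manip.current_gripper_width(),manip.current_force())
p=manip.current_tool_pos();manip.move_straight([p[0],p[1],.14],vel=.12)
manip.pause(.1);print(manip.current_tool_pos(),manip.current_force(),manip.current_gripper_width(),manip.current_time())
s=snap('wrist','w2');P=cloud(s);q=P.reshape(-1,3);
k=q[(q[:,2]>.165)&(q[:,2]<.195)&(np.hypot(q[:,0]-.466,q[:,1]+.341)<.05)];print(len(k), np.nanmedian(k[:,2]) if len(k) else 0)
```

```text
[ 0.46604521 -0.34197565  0.16998245]
[ 0.4678746  -0.3415127   0.03171824] [ 0.44500541 -0.75027921  0.31176683]
w 0.47843895428043093 [-2.06014918  0.781146    5.79380112]
[ 0.46700045 -0.34090091  0.13910197] [ 0.3758383  -0.26094452 -2.21741629] 0.476577508981537 4.8333
7411 0.1783997559837298
```

View pics/w2.png

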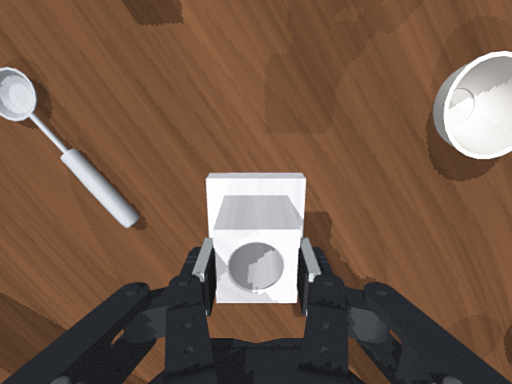

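The cell is held squarely, with its well centre at (256,267). I'll stop short of the post and measure it with the wrist camera.

Run:
```python
from h import *
s=load('w2');R=down(np.radians(-32.8))
o=at_z(s,[(256,267)],.178)[0]-np.array([.4670,-.3409,0]);print('cell offs in tool',R.T@(o*[1,1,0]),o)
manip.move_straight([.605,-.245,.15],vel=.2,ori=R)
manip.pause(.15);print(manip.current_tool_pos(),manip.current_time())
s=snap('wrist','w3');P=cloud(s);q=P.reshape(-1,3)
n=np.hypot(q[:,0]-.649,q[:,1]+.172)
k=q[(q[:,2]>.006)&(q[:,2]<.014)&(n<.045)];print('foot',len(k),cv2.minEnclosingCircle((k[:,:2]*1000).astype(np.float32)))
k=q[(q[:,2]>.056)&(q[:,2]<.07)&(n<.03)];print('pin',len(k),k.mean(0) if len(k) else 0)
```

```text
cell offs in tool [ 0.          0.00163189 -0.00044475] [ 0.00161264 -0.00051017  0.178     ]
[ 0.6038289  -0.24648774  0.15008065] 6.025
foot 3539 ((651.2901000976562, -173.23130798339844), 35.95088195800781)
pin 327 [ 0.6512582  -0.17318686  0.05939089]
```

View pics/w3.png

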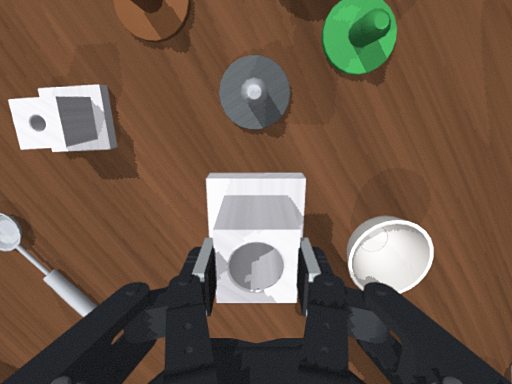

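The post stands at (254,92) in the wrist view, with the green and brown look-alikes and the narrow cell clear of the path. After removing the camera bias seen on the held cell, the TCP target is (0.6497, -0.1727).

Run:
```python
from h import *
R=down(np.radians(-32.8));t=np.array([.6497,-.1727])
manip.move_straight([*t,.15],vel=.15,ori=R);manip.pause(.4)
p=manip.current_tool_pos();print(p,manip.current_force())
c=t+(t-p[:2])
manip.move_straight([*c,.105],vel=.12)
h=manip.move_straight([*c,.038],vel=.05,stop_force=12)
manip.pause(.1);print(h,manip.current_tool_pos(),manip.current_force(),manip.current_wrist_torque(),manip.current_time())
snap('wrist','w4')
```

```text
[ 0.64949976 -0.17320916  0.1500472 ] [-0.05427416 -0.42809122 -2.39331681]
True [ 0.64960211 -0.17209846  0.04145036] [-0.96342381  0.35162269  7.60838323] [-0.07095497  0.09830968 -0.0180913 ] 8.9833
```

The cell bottomed on the foot at TCP z 0.0415 (0.041 expected) with little side force. Lifting off and going to view the meter.

Run:
```python
from h import *
manip.pause(.25);p=manip.current_tool_pos()
manip.move_straight([p[0],p[1],.155],vel=.1)
R=down(.006)
manip.goto([.594,.10,.155],R);manip.pause(.4)
p=manip.current_tool_pos();print(p,manip.current_gripper_width(),manip.current_force(),manip.current_time())
s=snap('wrist','w5');P=cloud(s);
big=cv2.resize(s['pixels'][:330,100:450,::-1],None,fx=2.2,fy=1.8,interpolation=cv2.INTER_CUBIC)[:594];cv2.imwrite('pics/w5c.png',cv2.resize(s['pixels'][10:210,150:410,::-1],None,fx=3,fy=3,interpolation=cv2.INTER_CUBIC))
```

```text
[0.59414174 0.09945965 0.1549318 ] 0.47476481510662877 [-0.09711109 -0.8116099  -2.85329887] 12.0583
```

View pics/w5c.png

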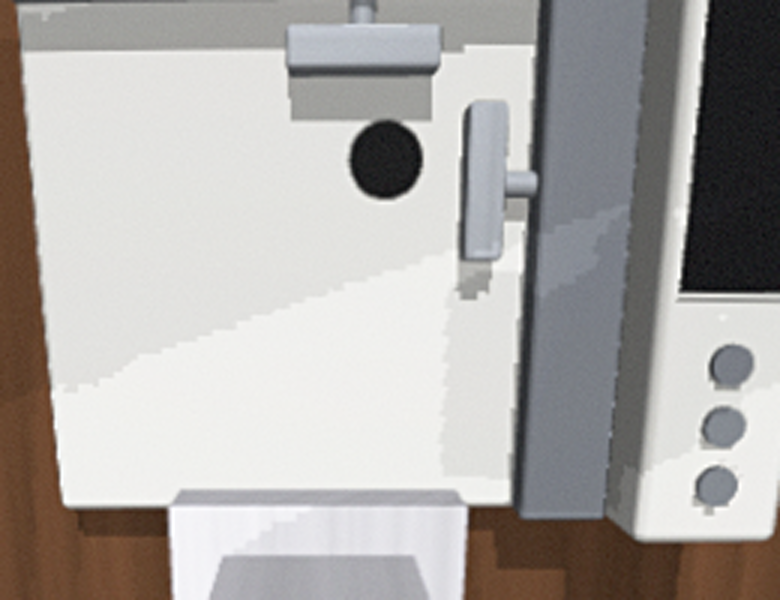

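The disc is at (386,159) in the crop, the stage's front edge runs along v≈505 from (65,505) to (515,505), and both stops are out and clear. Computing the seat and yaw.

Run:
```python
from h import *
s=load('w5')
f=lambda pts:[(150+(x+.5)/3-.5,10+(y+.5)/3-.5) for x,y in pts]
w=at_z(s,f([(386,159),(66,505),(513,505),(22,52)]),.02);print(w.round(4).tolist())
e=w[2]-w[1];l=w[3]-w[1];print('yaw',np.degrees(np.arctan2(e[1],e[0])),np.degrees(np.arctan2(-l[0],l[1])))
P=cloud(s);q=P.reshape(-1,3)
k=q[(q[:,2]>.016)&(q[:,2]<.024)&(q[:,0]>.48)&(q[:,0]<.64)&(q[:,1]>.11)&(q[:,1]<.2)]
for x in(.52,.56,.6,.64): 
    j=k[abs(k[:,0]-x)<.004]; print(x,len(j),j[:,1].min() if len(j) else 0, np.median(j[:,2]) if len(j) else 0)
for y in(.13,.16,.19):
    j=k[abs(k[:,1]-y)<.003]; print(y,len(j),j[:,0].min() if len(j) else 0)
```

```text
[[0.6166, 0.2137, 0.02], [0.505, 0.0987, 0.02], [0.6653, 0.0996, 0.02], [0.5023, 0.2449, 0.02]]
yaw 0.33040472561496237 1.0847155337568404
0.52 714 0.11000400726537614 0.020638563516025006
0.56 717 0.11005256205811234 0.02068221376742906
0.6 714 0.11009604813347487 0.02070503197812874
0.64 357 0.1101183249445641 0.020738500753735657
0.13 755 0.5032572319988355
0.16 824 0.5027985402933319
0.19 846 0.5017548272677046
```

Run:
```python
from h import *
R=down(.009);t=np.array([.597,.196])
manip.gripper_to(0.0,110)
manip.move_straight([*t,.155],vel=.15,ori=R);manip.pause(.3)
p=manip.current_tool_pos();c=t+(t-p[:2]);print(p,manip.current_gripper_width(),manip.current_force())
manip.move_straight([*c,.065],vel=.12)
h=manip.move_straight([*c,.047],vel=.03,stop_force=6)
manip.pause(.2);print(h,manip.current_tool_pos(),manip.current_force(),manip.current_wrist_torque(),manip.current_time())
snap('wrist','w6')
```

```text
[0.59716688 0.19508988 0.1550727 ] 0.46148953285397254 [-0.69739694 -0.37770974 -1.79530083]
True [0.59691815 0.19691794 0.05172676] [-1.4647711  -2.21957151  8.43189357] [-0.09656002  0.09091192 -0.0134431 ] 15.0
```

View pics/w6.png

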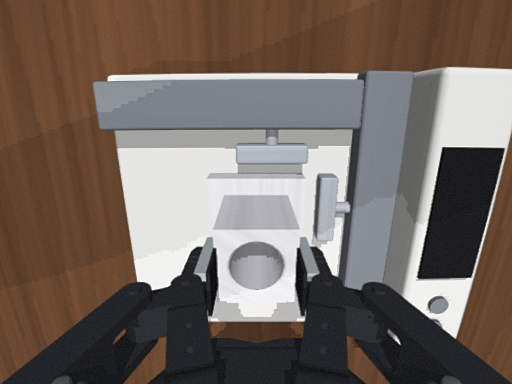

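The cell stands flat on the stage, square, with both stops still out: left at (272,153), far at (327,207). Now I'll push into the corner with force checks.

Run:
```python
from h import *
st=lambda m:print(m,np.round(manip.current_tool_pos(),4),np.round(manip.current_force(),1),np.round(manip.current_wrist_torque(),2),round(manip.current_time(),2))
def z(): return .0510
st('0')
c=np.array([.597,.196])
h=manip.move_straight([.597,.222,z()],vel=.025,stop_force=13);manip.pause(.2);st(h)
p=manip.current_tool_pos()
h=manip.move_straight([.624,p[1]+.001,z()],vel=.025,stop_force=14);manip.pause(.3);st(h)
snap('wrist','w7')
```

```text
0 [0.5969 0.1969 0.0517] [-1.5 -0.8  7.4] [-0.14  0.02 -0.02] 15.05
True [0.5976 0.2138 0.0518] [-0.7 -2.3  4.9] [-0.51 -0.07  0.16] 16.05
True [0.6096 0.2128 0.0519] [ 0.6 -1.4  5.6] [-0.09 -0.35  0.14] 16.99
```

View pics/w7.png

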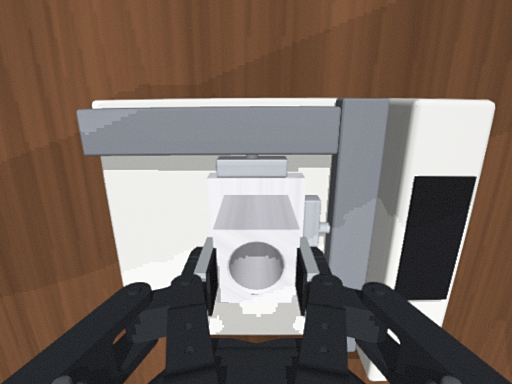

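The left stop is mostly in (rod nearly hidden at (252,155)), while the far stop is only part-way (rod visible at (323,228)). The force stop fired early, so I'll go on in small steps and watch for where the motion blocks.

Run:
```python
from h import *
def st(m):
    F=[];T=[]
    for i in range(4): manip.pause(.06);F.append(manip.current_force());T.append(manip.current_wrist_torque())
    print(m,np.round(manip.current_tool_pos(),4),np.round(np.mean(F,0),1),np.round(np.mean(T,0),2),round(manip.current_time(),2))
for d in [(.6115,.214),(.613,.215),(.6145,.216),(.616,.217),(.6175,.218)]:
    h=manip.move_straight([*d,.0505],vel=.012,stop_force=30);st((d,h))
    if h: break
snap('wrist','w8')
```

```text
((0.6115, 0.214), False) [0.6101 0.2128 0.0519] [-9.9 -6.4 22.1] [-1.18  2.19  0.24] 17.7
((0.613, 0.215), False) [0.6112 0.213  0.052 ] [-12.   -7.8  24.9] [-1.65  2.67  0.24] 18.23
((0.6145, 0.216), False) [0.6124 0.2134 0.052 ] [-13.5 -10.   26.4] [-2.    2.93  0.26] 18.77
((0.616, 0.217), False) [0.6136 0.2139 0.052 ] [-14.2 -11.   27.5] [-2.31  3.18  0.21] 19.3
((0.6175, 0.218), False) [0.6148 0.2143 0.0521] [-15.5 -12.7  29.7] [-2.68  3.59  0.33] 19.83
```

View pics/w8.png

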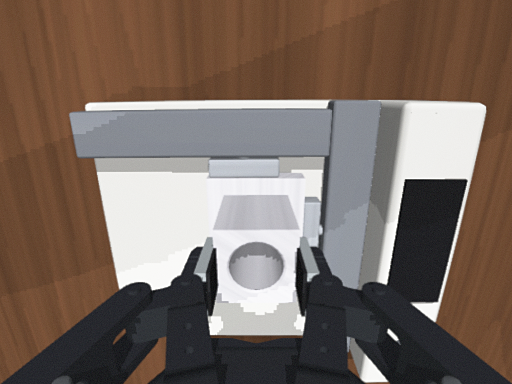

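The left bar now sits close to its housing (243,158), and the far bar's rod still just shows at (321,230). I'll keep pushing along x with less downward press until it blocks.

Run:
```python
from h import *
def st(m):
    F=[];T=[]
    for i in range(4): manip.pause(.06);F.append(manip.current_force());T.append(manip.current_wrist_torque())
    print(m,np.round(manip.current_tool_pos(),4),np.round(np.mean(F,0),1),np.round(np.mean(T,0),2),round(manip.current_time(),2))
for d in [(.6185,.2185),(.6195,.2195),(.6205,.2205),(.6215,.2215)]:
    h=manip.move_straight([*d,.0513],vel=.012,stop_force=30);st((d,h))
    if h: break
s=snap('wrist','w9');p=s['pixels'][90:300,190:390,::-1];cv2.imwrite('pics/w9c.png',cv2.resize(p,None,fx=2.8,fy=2.8,interpolation=cv2.INTER_CUBIC))
```

```text
((0.6185, 0.2185), False) [0.6151 0.2145 0.0522] [-16.1 -12.5  26.3] [-2.73  3.73  0.39] 20.38
((0.6195, 0.2195), False) [0.6155 0.2146 0.0523] [-18.6 -14.9  29.6] [-3.29  4.35  0.43] 20.88
((0.6205, 0.2205), False) [0.6156 0.2148 0.0524] [-22.3 -17.3  33.8] [-3.83  5.14  0.51] 21.38
((0.6215, 0.2215), False) [0.6157 0.2149 0.0524] [-26.2 -20.2  38.1] [-4.36  5.98  0.51] 21.88
```

View pics/w9c.png

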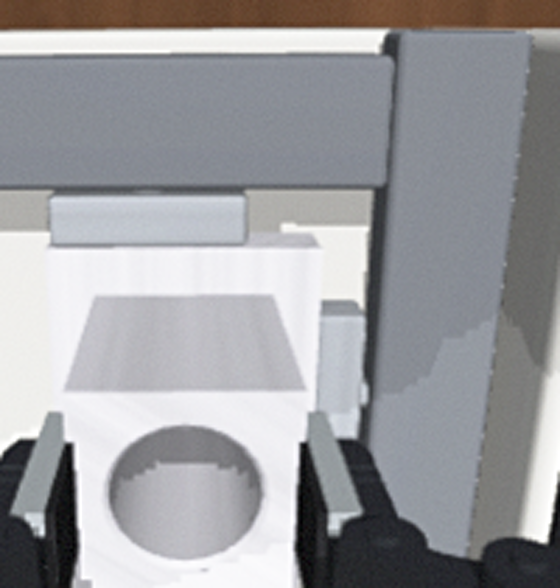

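Both bars are against their housings, at (150,190) and (365,370) in the crop. The motion has blocked at (0.6157, 0.2149), which matches the expected home position. I'll ease the excess push a little and check tilt, yaw and steadiness.

Run:
```python
from h import *
def st(m):
    F=[];T=[]
    for i in range(4): manip.pause(.06);F.append(manip.current_force());T.append(manip.current_wrist_torque())
    print(m,np.round(manip.current_tool_pos(),4),np.round(np.mean(F,0),1),np.round(np.mean(T,0),2),round(manip.current_time(),2))
manip.move_straight([.6203,.2203,.0517],vel=.012);st('eased')
manip.pause(.4);st('held');print(manip.current_gripper_width(),np.abs(manip.current_joint_vel()).max())
R=manip.current_tcp_rot();print('tool tilt',R[:2,0].round(3),'yaw',np.arctan2(R[1,1],R[0,1]).round(4))
s=snap('wrist','w10');P=cloud(s);q=P.reshape(-1,3);q=q[np.isfinite(q[:,0])]
r=np.maximum(abs(q[:,0]-.6165),abs(q[:,1]-.215));rr=np.hypot(q[:,0]-.6165,q[:,1]-.215)
def pl(n,k):
    A=np.c_[k[:,:2]-k[:,:2].mean(0),np.ones(len(k))];c=np.linalg.lstsq(A,k[:,2],rcond=None)[0];print(n,len(k),'slope',c[:2].round(4),'z',c[2].round(4))
k=q[(r<.019)&(rr>.0155)&(q[:,2]>.083)&(q[:,2]<.098)];pl('neck top',k)
k=q[(r<.035)&(q[:,2]>.030)&(q[:,2]<.042)&(q[:,1]>.238)&(q[:,1]<.245)&(abs(q[:,0]-.6165)<.028)];pl('foot top',k)
k=q[(q[:,2]>.015)&(q[:,2]<.025)&(q[:,0]>.52)&(q[:,0]<.575)&(q[:,1]>.12)&(q[:,1]<.25)];pl('stage',k)
k=q[(q[:,2]>.083)&(q[:,2]<.098)&(r<.03)];print(cv2.minAreaRect((k[:,:2]*1000).astype(np.float32)))
```

```text
eased [0.6156 0.2147 0.0524] [-20.3 -15.7  29.4] [-3.58  4.72  0.47] 22.46
held [0.6156 0.2148 0.0524] [-20.5 -16.4  29.7] [-3.56  4.72  0.46] 23.09
0.4598049259200735 0.0014215499843003804
tool tilt [-0.014 -0.017] yaw 0.0058
neck top 2435 slope [-0.0357 -0.0147] z 0.0917
foot top 886 slope [-0.0209 -0.023 ] z 0.0371
stage 7855 slope [0.0016 0.0002] z 0.0207
((616.6118774414062, 214.45497131347656), (59.92711639404297, 43.471858978271484), 0.5959464907646179)
```

The cell leans about 0.03 rad from the excess push. That is inside the 0.06 limit, but easing further will give more margin.

Run:
```python
from h import *
p=[.6203,.2203,.0517]
def chk(m):
    manip.pause(.5);F=[]
    for i in range(4): manip.pause(.05);F.append(manip.current_force())
    R=manip.current_tcp_rot();print(m,np.round(manip.current_tool_pos(),4),np.round(np.mean(F,0),1),'tilt',R[:2,0].round(3),round(manip.current_time(),2))
    s=snap('wrist','w11');q=cloud(s).reshape(-1,3);q=q[np.isfinite(q[:,0])]
    r=np.maximum(abs(q[:,0]-.6165),abs(q[:,1]-.215));rr=np.hypot(q[:,0]-.6165,q[:,1]-.215)
    k=q[(r<.019)&(rr>.0155)&(q[:,2]>.083)&(q[:,2]<.098)]
    A=np.c_[k[:,:2]-k[:,:2].mean(0),np.ones(len(k))];print('  neck',np.linalg.lstsq(A,k[:,2],rcond=None)[0].round(4))
manip.move_straight([.6192,.2192,.0519],vel=.01);chk('a')
manip.move_straight([.6183,.2183,.0519],vel=.01);chk('b')
s=load('w11');p=s['pixels'][90:300,190:390,::-1];cv2.imwrite('pics/w11c.png',cv2.resize(p,None,fx=2.8,fy=2.8,interpolation=cv2.INTER_CUBIC))
```

```text
a [0.6155 0.2147 0.0524] [-15.6 -13.3  23. ] tilt [-0.013 -0.015] 24.15
  neck [-0.0319 -0.0133  0.0916]
b [0.6155 0.2146 0.0523] [-12.5 -10.9  19.5] tilt [-0.011 -0.014] 25.18
  neck [-0.0298 -0.0106  0.0916]
```

The viewer limit is reached, so I'll measure stop travel numerically from the depth images, comparing before and now with the housing edge as reference.

Run:
```python
from h import *
for t in('w6','w7','w8','w10','w11'):
    q=cloud(load(t)).reshape(-1,3);q=q[np.isfinite(q[:,0])]
    # far bar: top ~.035 ; housing top .038
    pr=lambda a:np.percentile(a,[3,50,97]).round(4) if len(a)>8 else len(a)
    b=q[(q[:,2]>.0325)&(q[:,2]<.0370)&(q[:,0]>.636)&(q[:,0]<.660)&(abs(q[:,1]-.221)<.004)]
    h=q[(q[:,2]>.0375)&(q[:,2]<.042)&(q[:,0]>.652)&(q[:,0]<.692)&(abs(q[:,1]-.221)<.02)]
    b2=q[(q[:,2]>.0325)&(q[:,2]<.0370)&(q[:,1]>.236)&(q[:,1]<.260)&(abs(q[:,0]-.590)<.006)]
    h2=q[(q[:,2]>.0375)&(q[:,2]<.042)&(q[:,1]>.252)&(q[:,1]<.30)&(abs(q[:,0]-.585)<.02)]
    print(t,'far bar x',pr(b[:,0]),'housing',pr(h[:,0])[0] if len(h)>8 else None,'| left bar y',pr(b2[:,1]),'housing',pr(h2[:,1])[0] if len(h2)>8 else None)
```

```text
w6 far bar x [0.64   0.6454 0.6514] housing 0.6631 | left bar y [0.2377 0.2436 0.2591] housing 0.2604
w7 far bar x [0.6373 0.6468 0.6536] housing 0.6629 | left bar y [0.2376 0.2483 0.2557] housing 0.2603
w8 far bar x [0.6425 0.6516 0.6587] housing 0.663 | left bar y [0.2384 0.2503 0.2569] housing 0.2606
w10 far bar x [0.6436 0.6528 0.6594] housing 0.663 | left bar y [0.2416 0.2508 0.2569] housing 0.2603
w11 far bar x [0.6437 0.6526 0.6593] housing 0.6629 | left bar y [0.2391 0.2505 0.257 ] housing 0.2604
```

Run:
```python
from h import *
print(manip.current_tool_pos(),manip.current_force(),np.abs(manip.current_joint_vel()).max(),manip.current_gripper_width(),manip.current_time())
manip.sign_off()
```

```text
[0.61546038 0.21466504 0.05231951] [-11.9392619  -10.36677341  19.12767119] 0.001771653920060493 0.4596461770334025 25.225
the job is handed in; nothing more can be done
```

The job is handed in at 25.2 s of the 48 s allowed. The wide-well cell is held in the corner with both stops pressed.

- **Gauge post:** I gripped the cell by its neck and lowered it over the grey post. It stopped with the tool at z 0.0415 m, against 0.041 m expected when standing on the foot, and with little side force. I held it there about 0.3 s before lifting.
- **Stops:** Depth images show the far stop moved about 7.9 mm of 8. The left stop's before-and-now figure was only about 6.9 mm, because its rod spoiled the first reading. Its gap to the housing now is 3.4 mm, matching the far one at 3.6 mm, so I take it as home.
- **Force and hold:** The push was about 12 N on the far stop and 10 N on the left one. Before I eased off, pushing further no longer moved the cell. The gripper is still shut on the neck with 110 N set, and the arm was essentially at rest.
- **Position and squareness:** The tool is within about 1 mm of where I estimated the seat point. The yaw is about 0.006 rad, against a meter yaw of about 0.006 to 0.01 rad.

**Disagreements and limits:**
- **Lean:** The cell leans slightly toward the stops, about 0.03 rad by the depth image and 0.018 rad by the tool's own orientation. Both are under the 0.06 limit. Its underside centre is about 1 mm above the stage.
- **Force stop:** It fired early on the first push, so I finished in small position steps.
- **Viewing limit:** The last picture could not be viewed because the 12-picture limit was reached, so the final check was numerical only.

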